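Shim the short foot of a joystick base until it stops rocking

TASK

The black joystick base rocks because its front-left foot (the near corner on the robot's left) is too short. From the front of the base, slide the flat packer under that foot, then slide the tapered shim in on top of the packer, thin end first, until it is just snug under the foot and carries load, so that the base no longer rocks. Do it gently, without shifting the base or jacking it up off its other feet, leave both shims there, and leave the other things on the desk alone.

Things in the scene. Friction and masses are not known exactly. Their poses are not given: they have to be found in the camera images.
- stick: Black joystick base, 164 mm square, about 2.4 kg, loose, standing level on three 28 mm tall square feet. Deck from 28 to 60 mm above the desk; a ball-topped stick 162 mm tall stands at (18, -18) mm. Origin: centre of the square, at desk level; z up; -x is its front (to the robot), +y its left as the robot sees it. Over about 8 N on the short foot, the base slides or lifts.
- under_foot (a point): Point at desk level straight below the centre of the short foot, axes as the base's, at (-65, +65) mm in its frame, 17 mm behind its front edge and 17 mm in from its left edge. The foot is 16 mm square and its underside hangs 12 to 17 mm above the desk, by an amount that differs every time.
- packer_mid (a point): Flat packer: loose plain grey plastic strip, 100 x 30 x 9 mm, same either way round, lying flat. The point is its centre, 4.5 mm above its underside; x along its length, z up.
- taper_tab (a point): Tapered shim: loose grey plastic wedge 100 mm long (x), 24 wide, with an upright tab, 12 (x) by 22 (y) mm, on its thick end, rising to 40 mm above its underside. The point: mid-tab, 26 mm above the underside, 6 mm from the thick end; x points to the thin tip, 94 mm away; z up. From the tip (1.5 mm thick) it thickens evenly to 9 mm over 60 mm, then stays 9 mm thick.
There are look-alikes about, which are no part of the job. There is more than one size of the part that bears taper_tab; the job needs the smaller. Leave any blue look-alike of the stick alone.

How it is judged:
By the outcome, as a careful person would: the job done as asked, in the order asked, and still so for the second after the job is handed in, with the robot touching nothing.
It also fails if it takes over 72 s, if anything falls off the work surface, if the arm or the gripper's body presses on something with over 40 N, if the wrist force passes 120 N, or if a joint passes its speed limit or range.

ROBOT

A 6-joint arm with a two-finger parallel gripper is mounted at the origin on the work surface. World frame = base frame: x ahead of the robot, y to its left, z up, the work surface at z = 0. Lengths are in m, angles in rad, forces in N, time in s.
With the tool pointing down it reaches from about 0.35 to 0.975 m from the base axis. Payload 4.9 kg.
Tool frame: the origin (TCP) lies at the very end of the fingers, on their centre line; the grasp point (between the pads) lies 19 mm behind it (manip.grasp_offset is the distance from the TCP to the grasp point, in m); z points along the fingers, y is the line along which they close (so a half turn about z gives the same grasp; the last joint's range is limited). The gripper opens to 85 mm and grips with 20 to 120 N. Pads are 22 mm wide; open, the fingers measure 114 mm over their backs; the gripper's body (76 mm by 85 mm) begins 54 mm behind the grasp point. The pads swing forward as they close: fully open they stand 13 mm farther back than shut.
Start: joints at [-1.358, 0.053, 1.613, -0, 1.476, -0.119], TCP at [0.204, -0.591, 0.231] pointing down, gripper open.
Joint ranges: [-3.01, 3.01], [-1.01, 2.22], [0.06, 2.58], [-1.02, 4.17], [0.09, 2.62], [-3.14, 3.14]. Speed limits (rad/s): [2.57, 2.57, 3.14, 3.14, 3.14, 3.14].

INTERFACE

Orientations are given as a unit quaternion [w, x, y, z].
In Python, from plant import manip, eyes, job_done, models gives the robot as it stands.
- The arm moves only by the tool servo_tool, never from a script. Its argument "motion" is one flat list of numbers, 5 for each row, row after row: the opening, from -1 (shut) to 1 (fully open), then the shift along the tool's x, y, z normalised to -1 to 1, where 1 is 120 mm, then the turn about the tool's z normalised to -1 to 1, where 1 is 45 degrees. A call has 1 to 5 rows; each row is the pose to reach, as a shift and turn from the pose commanded when the call began, along the tool's axes at that moment; what a row does not reach only later rows make up. A row lasts 1/8 s, in which the tool goes at most 62.5 mm and 10.7 degrees, less where a joint would pass 70% of its speed; a pose out of reach is approached as far as the arm can. A call with a number of a shift or a turn outside -1 to 1 is refused whole. A call with a gripper value outside its range is refused whole. The fingers move at their own pace and stop on an object; the grip force is fixed at half the most. Time passes only in rows, so rows that repeat a pose let the fingers close. It gives the time, the measured TCP pose, the force, the opening and the grip force at its end, in the units of the state.
- manip.state(): the state, without advancing time (a new reading comes with each control period).
- eyes.grab_frame(name): name is "scene" or "top"; returns (picture, depth): 384x512x3 uint8, red, green, blue; 384x512 float32, m along the optical axis (not along the pixel's ray), 0 where there is no reading.
- eyes.camera_params(name): a dict with "fov_y" (degrees; the focal length in pixels is half the picture's height over the tangent of half this angle, whatever the lens; pixels are square), "cx", "cy" (the principal point, pixels), "D" ([k1, k2, p1, p2, k3] as OpenCV has them; the pictures are not rectified), "pose" (4x4, takes a point from camera to world coordinates). Camera axes: x right, y up, looking along -z (the intrinsics and any distortion apply to the point x, -y, -z); pixel columns grow to the right and rows downward; lengths in m; the calibration is good to about 2 mm. A picture is of the moment at which its call begins. camera_params takes no time and is no camera call.
- job_done(): hands the job in; it is judged then, once.
Trained networks look in the newest picture that a camera, given by its name, has taken for a name from the list of things; names that differ only in an ending like _2 or _b are one class to them, and where a whole thing is asked for, a point or a joint stands for the part that bears it (a point fixed in the world has none). Each returns a list of dicts, best first, with "p" (0 to 1); they miss things now and then, are a little off and sometimes report something else, mostly with a low value. They report only what shows in the picture. A call takes as long as a camera call. They do not tell look-alikes from the thing itself.
- models.regions_of(camera, label): "mask" (384x512 bool, what is visible of it) and "pixel" ([column, row] in pixels, amid what is visible of it).
The state is a dict: "time": time; "joint_pos": joint angles; "joint_vel": joint speeds; "joint_efforts": joint torques, N m; "tool_pos": TCP position; "tool_rot": TCP orientation; "contact_force": force on the tool from outside, world axes, zero at the start; "ft_torque": the same for the moment, N m; "gripper_width": opening from 0.0 (shut) to 1.0 (fully open); "grasp_force": force on a finger pad.
Only numpy, scipy, OpenCV 4.12 (cv2) and the standard library are available. Lean on these libraries where they do the work, as an engineer would, in place of code of your own. Each camera call takes 0.05 s, during which the arm holds its last target. There are 200 camera calls.

## Working session

There is one attempt and no reset: what is moved stays moved. The work goes in short steps, Python scripts to look and compute and a tool call to move; the robot and the scene stay as the last step left them, time stands still between calls to the robot, and variables do not carry over. Pictures are saved under pics/ and viewed, at most 10 in all, crops included, and the job is handed in when it is done.

Besides the shell and the picture viewer there is one more tool, called after "Emit:" as name(argument=value, ...), one argument or row to a line, values as JSON. servo_tool: Moves the arm, as the interface text tells. Its arguments: {"type":"object","properties":{"motion":{"type":"array","items":{"type":"number","minimum":-1,"maximum":1}}},"required":["motion"]}

```bash
ls; mkdir -p pics; cat > h.py <<'E'
import numpy as np, cv2
from plant import manip, eyes, job_done, models
def K(name):
    c=eyes.camera_params(name); f=192/np.tan(np.radians(c["fov_y"])/2)
    return np.array([[f,0,c["cx"]],[0,f,c["cy"]],[0,0,1]]),np.array(c["D"],float),np.array(c["pose"])
def world(name,depth):
    k,D,T=K(name); v,u=np.mgrid[0:384,0:512]
    p=cv2.undistortPoints(np.stack([u,v],-1).reshape(-1,1,2).astype(float),k,D).reshape(384,512,2)
    P=np.stack([p[...,0]*depth,-p[...,1]*depth,-depth],-1)
    return P@T[:3,:3].T+T[:3,3]
def proj(name,X):
    k,D,T=K(name); X=np.atleast_2d(X); c=(X-T[:3,3])@T[:3,:3]; c=c*[1,-1,-1]
    return cv2.projectPoints(c,np.zeros(3),np.zeros(3),k,D)[0].reshape(-1,2)
def save(img,fn,scale=1):
    if scale!=1: img=cv2.resize(img,None,fx=scale,fy=scale,interpolation=cv2.INTER_CUBIC)
    cv2.imwrite(fn,img[...,::-1])
E
cat > a.py <<'E'
from h import *
fr={}
for n in("scene","top"):
    im,d=eyes.grab_frame(n); fr[n]=(im,world(n,d),d)
    print(n,K(n)[2].round(3).tolist())
    np.savez(n+".npz",im=im,d=d)
    for l in("stick","packer_mid","taper_tab"):
        for r in models.regions_of(n,l):
            m=r["mask"]&(d>0)
            if not m.any(): continue
            W=fr[n][1][m]
            (c,s,a)=cv2.minAreaRect((W[:,:2]*1000).astype(np.float32))
            print(n,l,round(r["p"],2),np.round(r["pixel"]),"n",m.sum(),"rect",np.round(c),np.round(s),round(a,1),"z",np.percentile(W[:,2],[5,50,95]).round(3),"col",im[m].mean(0).round())
save(np.vstack([fr["scene"][0],fr["top"][0]]) if 0 else cv2.resize(fr["scene"][0],(800,600)),"pics/s0.png")
save(cv2.resize(fr["top"][0],(800,600)),"pics/t0.png")
print(manip.state())
E
python3 a.py
```

```text
pics
scene [[0.121, -0.804, 0.582, 0.967], [0.993, 0.102, -0.066, -0.108], [-0.006, 0.586, 0.81, 0.747], [0.0, 0.0, 0.0, 1.0]]
scene stick 0.87 [276. 257.] n 5471 rect [620. -20.] [177. 200.] 82.6 z [0.052 0.06  0.099] col [14. 13. 14.]
scene stick 0.63 [190. 145.] n 3180 rect [ 247. -210.] [204. 228.] 64.3 z [0.036 0.06  0.125] col [16. 30. 62.]
scene packer_mid 0.72 [375. 192.] n 370 rect [489. 260.] [ 30. 102.] 69.5 z [0.006 0.009 0.011] col [83. 80. 79.]
scene taper_tab 0.86 [168. 210.] n 442 rect [ 479. -280.] [ 29. 101.] 65.3 z [0.001 0.007 0.039] col [71. 68. 67.]
scene taper_tab 0.68 [111. 242.] n 734 rect [ 540. -419.] [142.  33.] 55.3 z [0.002 0.011 0.055] col [68. 65. 65.]
top [[0.01, 0.997, -0.081, 0.374], [-1.0, 0.009, -0.006, -0.042], [-0.005, 0.081, 0.997, 1.037], [0.0, 0.0, 0.0, 1.0]]
top stick 0.95 [308. 261.] n 4355 rect [ 278. -212.] [182. 176.] 63.3 z [0.056 0.06  0.073] col [14. 28. 62.]
top stick 0.75 [246. 129.] n 4048 rect [643. -26.] [172. 187.] 84.5 z [0.055 0.06  0.075] col [13. 13. 13.]
top packer_mid 0.81 [135. 183.] n 389 rect [486. 261.] [33. 96.] 71.3 
[... 287 characters left out ...]
nt_pos': array([-1.35799019e+00,  5.28306910e-02,  1.61306879e+00, -3.44891848e-05,
        1.47599996e+00, -1.19027312e-01]), 'joint_vel': array([-0.00099319, -0.00074842, -0.00280865,  0.00022586,  0.00053185,
       -0.00056482]), 'joint_efforts': array([-1.06907180e-03, -3.93048048e+01, -3.69811499e+01, -2.17211168e-04,
        2.47444194e-03,  7.15297261e-07]), 'tool_pos': array([ 0.2035659 , -0.59082088,  0.23112153]), 'tool_rot': array([-1.52421273e-04,  9.86267085e-01,  1.65158147e-01, -2.43379923e-05]), 'contact_force': array([-0.15903178,  0.31967533,  0.28016411]), 'ft_torque': array([ 0.05417338, -0.01131922, -0.01580896]), 'grasp_force': 0.0, 'gripper_width': 1.0017545720133032}
```

View pics/s0.png

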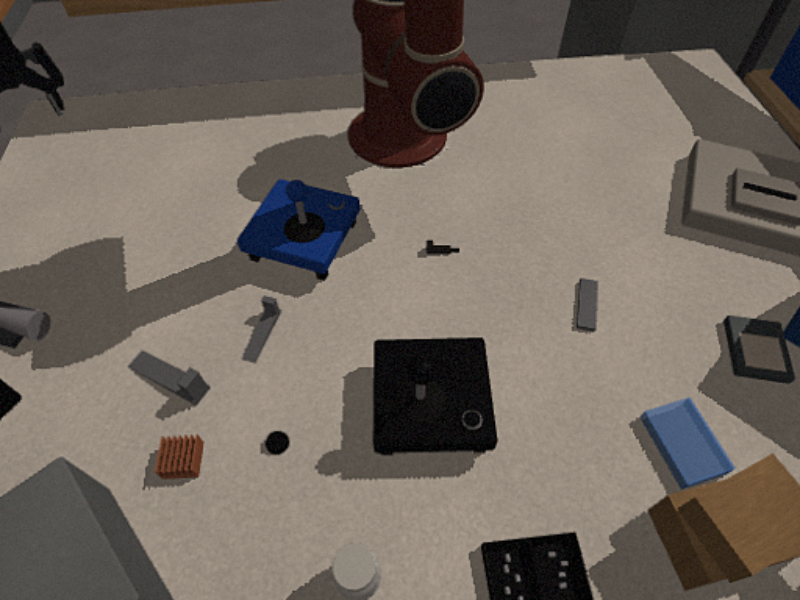

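View pics/t0.png

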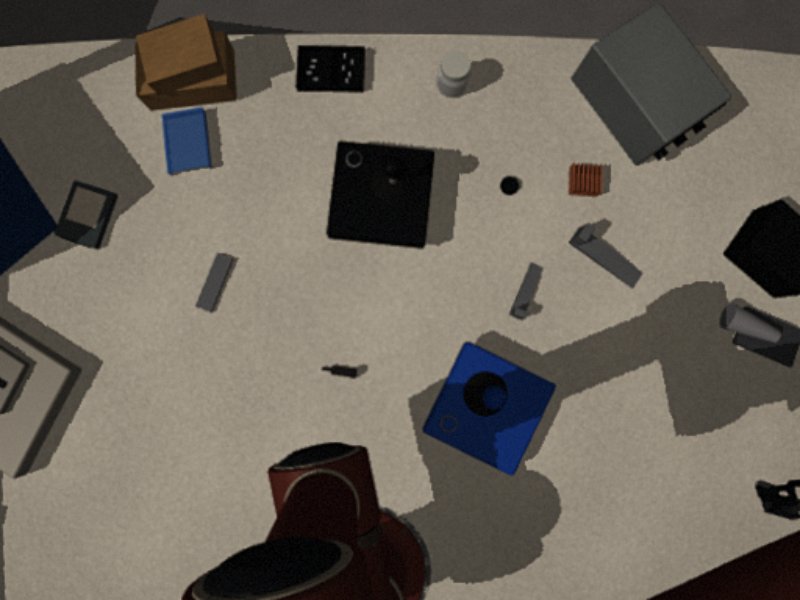

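Scene picture (800 px scale): the black base is at (435,395) with its front-left corner at (485,340), and the blue look-alike is at (300,225). The packer is at (587,305), the small wedge at (263,328) and the big wedge at (168,375). In the top picture the packer is at (217,283), the small wedge at (526,290), the big wedge at (605,255), black at (381,195) and blue at (490,408).

Could be mistaken (native top pixels): wedges (338,188), 100 mm long, and (383,160), 142 mm long, so I choose the first. Bases: black (246,129) and blue (308,261), so I choose black. There is one packer, at (135,183). The next script fits the poses and makes the crop check.

```bash
cat > fit.py <<'E'
from h import *
from scipy.optimize import minimize
def box(x0,x1,y0,y1,z0,z1): return np.array([[x,y,z] for x in(x0,x1) for y in(y0,y1) for z in(z0,z1)])*1e-3
M={"stick":[box(-82,82,-82,82,28,60)],
 "packer_mid":[box(-50,50,-15,15,0,9)],
 "taper_tab":[box(-6,6,-11,11,9,40),np.vstack([box(-6,34,-12,12,0,9),box(93.9,94,-12,12,0,1.5)])]}
def place(P,q):
    c,s=np.cos(q[2]),np.sin(q[2]); return np.c_[P[:,0]*c-P[:,1]*s+q[0],P[:,0]*s+P[:,1]*c+q[1],P[:,2]]
def sil(n,lab,q,S=4):
    m=np.zeros((384*S,512*S),np.uint8)
    for P in M[lab]:
        h=cv2.convexHull(((proj(n,place(P,q))+.5)*S).astype(np.float32))
        cv2.fillConvexPoly(m,np.round(h*16-8).astype(np.int32),1,shift=4)
    return m
def dmask(n,lab,im,reg):
    m=reg.astype(np.uint8)
    if lab=="stick":
        z=cv2.dilate(m,np.ones((9,9)));m=((im.max(-1)<32)&(z>0)).astype(np.uint8)
        m=cv2.morphologyEx(m,cv2.MORPH_CLOSE,np.ones((9,9)))
        m=cv2.morphologyEx(m,cv2.MORPH_OPEN,np.ones((15,15)))
    return m
def fit(n,lab,mask,q0,S=4):
    big=cv2.resize(mask*255,None,fx=S,fy=S,interpolation=cv2.INTER_LINEAR)>127
    def cost(v):
        s=sil(n,lab,v*[1e-3,1e-3,np.pi/180])>0
        return 1-(s&big).sum()/(s|big).sum()
    v0=np.array(q0)*[1e3,1e3,180/np.pi]
    for k in range(2):
        r=minimize(cost,v0,method="Nelder-Mead",options=dict(initial_simplex=np.vstack([v0]+[v0+d for d in np.diag([8,8,6])/(1+k)]),xatol=.05,fatol=1e-4)); v0=r.x
    return r.x,1-r.fun
E
python3 - <<'E'
from fit import *
I={"stick":(.633,-.024,-.09),"packer_mid":(.487,.26,-.33),"taper_tab":(.437,-.262,-.41)}
for n in("scene","top"):
    f=np.load(n+".npz");im=f["im"];ov=im.copy()
    eyes.grab_frame(n)
    for lab,q in I.items():
        for r in models.regions_of(n,lab):
            if r["mask"][tuple(np.clip(proj(n,[q[0]+(.03 if lab[0]=="t" else 0),q[1]-(.015 if lab[0]=="t" else 0),.01 if lab!="stick" else .06])[0][::-1].round().astype(int),0,383))] or np.hypot(*(np.array(r["pixel"])-proj(n,[q[0],q[1],.03])[0]))<25:
                x,iou=fit(n,lab,dmask(n,lab,im,r["mask"]),q);print(n,lab,x.round(1),"iou",round(iou,3))
                s=sil(n,lab,x*[1e-3,1e-3,np.pi/180],1);c,_=cv2.findContours(s,0,2);cv2.drawContours(ov,c,-1,(255,0,0),1)
    if n=="top": save(ov[90:235,110:410],"pics/t1.png",2.6)
E
```

```text
scene stick [631.2 -25.7  -6. ] iou 0.944
scene packer_mid [488.  261.3 -21.3] iou 0.945
scene taper_tab [ 438.5 -261.4  -23. ] iou 0.879
top stick [634.2 -28.7  -6.2] iou 0.931
top packer_mid [486.  258.5 -19.5] iou 0.857
top taper_tab [ 436.3 -260.7  -24.3] iou 0.876
```

View pics/t1.png

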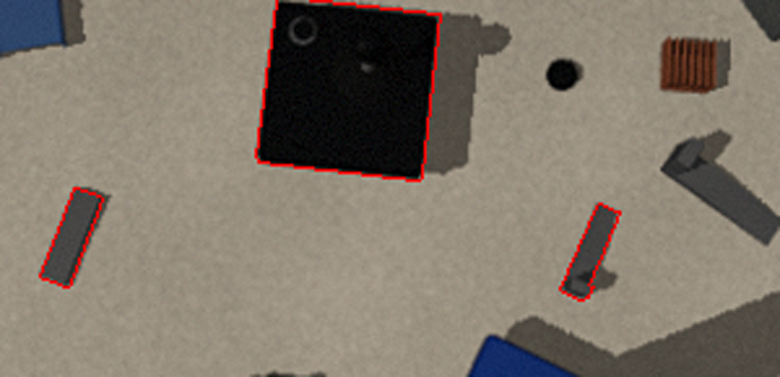

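The top crop shows outlines that fit: base deck (corner at (260,160)), packer (72,238), and the small wedge (592,252), clearly shorter than the one at (720,190). The choice stands, so I'm moving to the packer.

Emit:
servo_tool(
  motion=[1, 1, -1, 0, 0, 1, 1, -1, 0, 0, 1, 1, -1, 0, 0],
)

```text
time: 1.18
tool_pos: [0.2787, -0.4364, 0.2313]
tool_rot: [-0.0, 0.986, 0.165, 0.0]
contact_force: [0.6, -1.3, 1.3]
gripper_width: 1.0
grasp_force: 0.0
```

Emit:
servo_tool(
  motion=[1, 1, -1, 0, 0, 1, 1, -1, 0, 0, 1, 1, -1, 0, 0],
)

```text
time: 1.55
tool_pos: [0.353, -0.2837, 0.2315]
tool_rot: [0.0, 0.986, 0.166, 0.0]
contact_force: [0.6, -0.2, 0.8]
gripper_width: 0.999
grasp_force: 0.0
```

Emit:
servo_tool(
  motion=[1, 1, -1, 0, 0, 1, 1, -1, 0, 0, 1, 1, -1, 0, 0],
)

```text
time: 1.92
tool_pos: [0.4274, -0.131, 0.2317]
tool_rot: [0.0, 0.986, 0.166, 0.001]
contact_force: [-0.1, -0.2, 0.7]
gripper_width: 1.0
grasp_force: 0.0
```

Emit:
servo_tool(
  motion=[1, 0.5, -1, 0, 0, 1, 0.5, -1, 0, 0, 1, 0.5, -1, 0, 0],
)

```text
time: 2.3
tool_pos: [0.4443, 0.0028, 0.2315]
tool_rot: [-0.0, 0.986, 0.168, 0.0]
contact_force: [-0.7, -0.0, 0.0]
gripper_width: 0.999
grasp_force: 0.0
```

Emit:
servo_tool(
  motion=[1, 0.5, -1, 0, 0, 1, 0.5, -1, 0, 0, 1, 0.5, -1, 0, 0],
)

```text
time: 2.68
tool_pos: [0.4621, 0.1347, 0.2314]
tool_rot: [-0.0, 0.986, 0.167, -0.0]
contact_force: [-1.4, -1.3, 0.6]
gripper_width: 0.998
grasp_force: 0.0
```

Emit:
servo_tool(
  motion=[1, 0.47, -1, 0, 0.878, 1, 0.47, -1, 0, 0.878, 1, 0.47, -1, 0, 0.878, 1, 0.47, -1, 0, 0.878, 1, 0.47, -1, 0, 0.878],
)

```text
time: 3.3
tool_pos: [0.4768, 0.2633, 0.2312]
tool_rot: [0.0, 0.984, -0.178, 0.0]
contact_force: [-0.5, 0.1, -0.8]
gripper_width: 1.0
grasp_force: 0.0
```

Emit:
servo_tool(
  motion=[1, 0, 0, 1, 0, 1, 0, 0, 1, 0],
)

```text
time: 3.55
tool_pos: [0.4773, 0.2633, 0.1108]
tool_rot: [-0.0, 0.984, -0.177, 0.001]
contact_force: [1.3, -0.1, -0.3]
gripper_width: 0.997
grasp_force: 0.0
```

Emit:
servo_tool(
  motion=[0, 0, 0, 0.5, 0, 0, 0, 0, 0.9, 0, 0, 0, 0, 0.9, 0, 0, 0, 0, 0.9, 0],
)

```text
time: 4.05
tool_pos: [0.4768, 0.2636, 0.0035]
tool_rot: [0.0, 0.984, -0.178, 0.0]
contact_force: [-0.4, 0.0, 0.4]
gripper_width: 0.504
grasp_force: 0.0
```

```bash
python3 - <<'E'
from h import *
for i,n in enumerate(("scene","top")):
    im,d=eyes.grab_frame(n);c=proj(n,[.487,.26,.02])[0].astype(int)
    o=im[c[1]-45:c[1]+45,c[0]-55:c[0]+55]; o=cv2.resize(o,None,fx=3.6,fy=3.6,interpolation=2)
    a=o if i==0 else np.hstack([a,o])
save(a,"pics/g1.png"); s=manip.state(); print(s["tool_pos"],s["gripper_width"],s["contact_force"])
E
```

```text
[0.47687306 0.26406372 0.00407318] 0.5013002103537963 [-0.36866775  0.41545418  0.46217805]
```

View pics/g1.png

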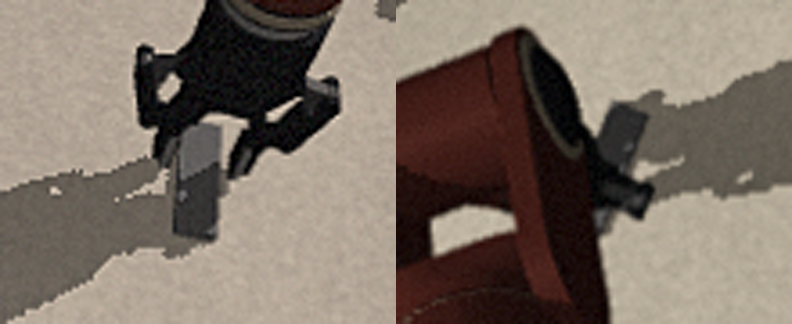

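The fingers straddle the packer near its robot-side half (left view ~(200,180)). I'm closing now.

Emit:
servo_tool(
  motion=[-1, 0, 0, 0.012, 0, -1, 0, 0, 0.012, 0, -1, 0, 0, 0.012, 0, -1, 0, 0, 0.012, 0, -1, 0, 0, 0.012, 0],
)

```text
time: 4.78
tool_pos: [0.4771, 0.2646, 0.0035]
tool_rot: [-0.0, 0.984, -0.178, 0.001]
contact_force: [-1.5, -1.0, 5.8]
gripper_width: 0.322
grasp_force: 58.7
```

Emit:
servo_tool(
  motion=[-1, 0, 0, -0.2, 0, -1, 0, 0, -0.2, 0, -1, 0, 0, -0.2, 0],
)

```text
time: 5.15
tool_pos: [0.4759, 0.2645, 0.0255]
tool_rot: [0.0, 0.984, -0.178, -0.0]
contact_force: [0.2, 0.6, -0.4]
gripper_width: 0.327
grasp_force: 59.5
```

```bash
python3 - <<'E'
from h import *
s=manip.state(); print(s)
for n in("scene","top"):
    im,d=eyes.grab_frame(n);W=world(n,d)
    for r in models.regions_of(n,"packer_mid"):
        m=r["mask"]&(d>0); w=W[m]; w=w[w[:,2]<.06]
        if len(w)>20 and w[:,1].mean()>.1:
            print(n,round(r["p"],2),cv2.minAreaRect((w[:,:2]*1000).astype(np.float32)),"z",np.percentile(w[:,2],[5,50,95]).round(3))
E
```

```text
{'time': 5.15, 'joint_pos': array([ 3.70498254e-01,  8.53959315e-02,  1.94802328e+00, -3.04215519e-05,
        1.10838312e+00,  2.29886171e+00]), 'joint_vel': array([0.00103814, 0.01329061, 0.01129679, 0.00129721, 0.00366282,
       0.00207601]), 'joint_efforts': array([-1.30601262e-02, -3.59376884e+01, -3.21174252e+01, -3.43237123e-03,
       -3.88341642e-02, -1.95558030e-03]), 'tool_pos': array([0.47592697, 0.26446041, 0.02550927]), 'tool_rot': array([ 6.63437986e-05,  9.84061944e-01, -1.77825978e-01, -8.23100374e-05]), 'contact_force': array([ 0.15109135,  0.64113142, -0.36790512]), 'ft_torque': array([ 0.02393525, -0.01458931,  0.00937134]), 'grasp_force': 59.5459771156311, 'gripper_width': 0.3265926527518815}
scene 0.65 ((489.64874267578125, 264.4488830566406), (39.140716552734375, 102.14813232421875), 69.46619415283203) z [0.025 0.031 0.033]
top 0.58 ((490.0472717285156, 261.4606018066406), (40.81919860839844, 98.52120971679688), 71.92308807373047) z [0.001 0.029 0.033]
```

Emit:
servo_tool(
  motion=[-1, 0.25, 0.833, 0, 0, -1, 0.25, 0.833, 0, 0, -1, 0.25, 0.833, 0, 0],
)

```text
time: 5.72
tool_pos: [0.4686, 0.1584, 0.0251]
tool_rot: [0.0, 0.984, -0.18, -0.001]
contact_force: [-0.8, 1.1, -1.1]
gripper_width: 0.322
grasp_force: 59.6
```

Emit:
servo_tool(
  motion=[-1, 0.247, 0.83, 0, -0.32, -1, 0.247, 0.83, 0, -0.32, -1, 0.247, 0.83, 0, -0.32, -1, 0.247, 0.83, 0, -0.32],
)

```text
time: 6.22
tool_pos: [0.4623, 0.0574, 0.0258]
tool_rot: [-0.0, 0.999, -0.053, -0.0]
contact_force: [-0.1, -0.1, -0.9]
gripper_width: 0.323
grasp_force: 59.7
```

```bash
python3 - <<'E'
from fit import *
for i,n in enumerate(("scene","top")):
    im,d=eyes.grab_frame(n);W=world(n,d)
    for r in models.regions_of(n,"packer_mid"):
        m=r["mask"]&(d>0); w=W[m]; w=w[w[:,2]<.06]
        if len(w)>20 and abs(w[:,1].mean())<.15:
            print(n,round(r["p"],2),cv2.minAreaRect((w[:,:2]*1000).astype(np.float32)),"z",np.percentile(w[:,2],[5,50,95]).round(3))
    for r in models.regions_of(n,"stick"):
        if np.linalg.norm(W[r["mask"]&(d>0)].mean(0)[:2]-[.63,-.02])<.06:
            print(n,fit(n,"stick",dmask(n,"stick",im,r["mask"]),(.6325,-.027,-.106)))
    c=proj(n,[.53,.05,.02])[0].astype(int)
    o=im[c[1]-60:c[1]+60,c[0]-65:c[0]+65]; o=cv2.resize(o,None,fx=3,fy=3,interpolation=2)
    a=o if i==0 else np.hstack([a,o])
save(a,"pics/g2.png"); s=manip.state(); print(s["tool_pos"],s["tool_rot"],s["contact_force"])
E
```

```text
scene 0.64 ((462.1764221191406, 59.712005615234375), (36.16828155517578, 128.6362762451172), 82.42838287353516) z [0.001 0.031 0.033]
scene (array([630.95955802, -25.84560413,  -6.8601663 ]), np.float64(0.943879243613845))
top (array([631.88884781, -28.23452087,  -4.80769771]), np.float64(0.9285001059033556))
[0.46217423 0.05757373 0.02581253] [-4.96858426e-05  9.98621849e-01 -5.24823216e-02 -7.29999715e-05] [-0.01859681 -0.56357413 -0.70217371]
```

View pics/g2.png

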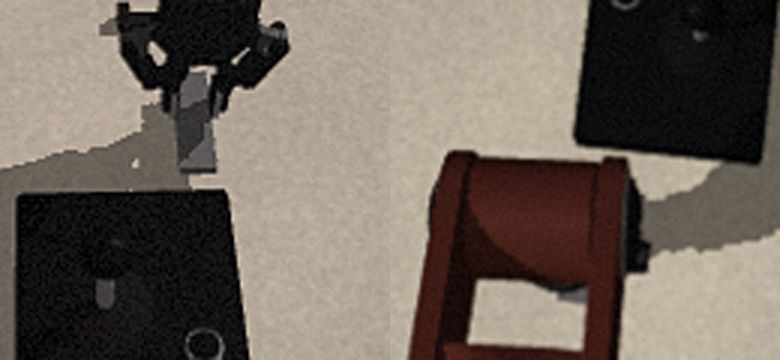

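The packer is held straight and pointing at the base's front-left corner. In the left view its tip is at (198,170) and the deck corner at (225,190). Next I compute the tip relative to the corner within the same camera.

```bash
python3 - <<'E'
from h import *
k,D,T=K("scene"); c=proj("scene",[.53,.05,.02])[0].astype(int)
def pt(u,v,z):
    p=cv2.undistortPoints(np.array([[[u/3-.33+c[0]-65,v/3-.33+c[1]-60]]],float),k,D).ravel()
    r=T[:3,:3]@[p[0],-p[1],-1]; t=(z-T[2,3])/r[2]; return ((T[:3,3]+t*r)*1000).round(1)
print("deck FL",pt(226,190,.06),"deck FR",pt(17,195,.06)); print("pk tip",pt(180,167,.031),pt(216,167,.031),pt(180,171,.022),pt(216,172,.022))
E
```

```text
deck FL [563.8  61.1  60. ] deck FR [548.2 -98.6  60. ]
pk tip [520.6  35.7  31. ] [524.3  64.7  31. ] [518.9  36.8  22. ] [523.5  65.9  22. ]
```

Emit:
servo_tool(
  motion=[-1, 0, 0, 0.1, 0, -1, 0, 0, 0.172, 0, -1, 0, 0, 0.172, 0],
)

```text
time: 6.9
tool_pos: [0.4615, 0.0568, 0.0042]
tool_rot: [0.0, 0.999, -0.053, -0.001]
contact_force: [-0.5, -0.5, 0.3]
gripper_width: 0.323
grasp_force: 59.7
```

Emit:
servo_tool(
  motion=[-1, 0.1, 0, 0, 0, -1, 0.2, 0, 0, 0, -1, 0.3, 0, 0, 0, -1, 0.35, 0, 0, 0],
)

```text
time: 7.4
tool_pos: [0.5052, 0.0521, 0.0055]
tool_rot: [-0.0, 0.999, -0.053, 0.0]
contact_force: [-0.4, -0.0, -1.2]
gripper_width: 0.322
grasp_force: 59.7
```

Emit:
servo_tool(
  motion=[-1, 0.06, 0, 0, 0, -1, 0.12, 0, 0, 0, -1, 0.18, 0, 0, 0, -1, 0.24, 0, 0, 0, -1, 0.24, 0, 0, 0],
)

```text
time: 8.02
tool_pos: [0.5332, 0.0492, 0.0054]
tool_rot: [-0.0, 0.999, -0.053, 0.0]
contact_force: [-1.1, 0.7, -0.6]
gripper_width: 0.323
grasp_force: 59.7
```

```bash
python3 - <<'E'
from fit import *
for i,n in enumerate(("scene","top")):
    im,d=eyes.grab_frame(n);W=world(n,d)
    for r in models.regions_of(n,"stick"):
        if np.linalg.norm(W[r["mask"]&(d>0)].mean(0)[:2]-[.63,-.02])<.06:
            print(n,fit(n,"stick",dmask(n,"stick",im,r["mask"]),(.6325,-.027,-.106)))
E
```

```text
scene (array([630.80886447, -26.0349909 ,  -7.1214802 ]), np.float64(0.9479835318075169))
top (array([632.58694415, -27.11055881,  -5.97546618]), np.float64(0.7730665011580556))
```

Emit:
servo_tool(
  motion=[-1, 0, 0, 0.018, 0, -1, 0, 0, 0.018, 0, 0, 0, 0, 0.014, 0, 0, 0, 0, 0.01, 0, 0, 0, 0, 0.01, 0],
)

```text
time: 8.85
tool_pos: [0.5325, 0.0492, 0.004]
tool_rot: [-0.0, 0.999, -0.053, 0.0]
contact_force: [0.4, -0.2, -0.6]
gripper_width: 0.498
grasp_force: 0.0
```

Emit:
servo_tool(
  motion=[0, 0, 0, -0.2, 0, 0, 0, 0, -0.6, 0, 0, 0, 0, -1, 0],
)

```text
time: 9.22
tool_pos: [0.532, 0.0493, 0.1248]
tool_rot: [-0.0, 0.999, -0.053, -0.001]
contact_force: [0.3, -0.1, -0.0]
gripper_width: 0.505
grasp_force: 0.0
```

Emit:
servo_tool(
  motion=[0, -0.4, 0.9, -0.4, 0, 0, -0.4, 0.9, -0.4, 0, 0, -0.4, 0.9, -0.4, 0],
)

```text
time: 9.6
tool_pos: [0.4735, -0.0556, 0.1745]
tool_rot: [0.001, 0.998, -0.055, 0.002]
contact_force: [0.3, 0.6, -0.2]
gripper_width: 0.501
grasp_force: 0.0
```

Emit:
servo_tool(
  motion=[0, -0.2, 0.9, 0, 0.39, 0, -0.2, 0.9, 0, 0.39, 0, -0.2, 0.9, 0, 0.39],
)

```text
time: 9.98
tool_pos: [0.4374, -0.1594, 0.1713]
tool_rot: [-0.0, 0.978, -0.207, -0.0]
contact_force: [0.5, 0.3, -0.6]
gripper_width: 0.502
grasp_force: 0.0
```

```bash
python3 - <<'E'
from fit import *
for i,n in enumerate(("scene","top")):
    im,d=eyes.grab_frame(n);W=world(n,d)
    for l,q in(("stick",(.632,-.027,-.105)),("packer_mid",(.543,.048,-.105)),("taper_tab",(.437,-.262,-.41))):
      for r in models.regions_of(n,l):
        w=W[r["mask"]&(d>0)]
        if np.linalg.norm(w.mean(0)[:2]-q[:2])<.06:
            print(n,l,round(r["p"],2),fit(n,l,dmask(n,l,im,r["mask"]),q) if l!="packer_mid" else cv2.minAreaRect((w[:,:2]*1000).astype(np.float32)))
    c=proj(n,[.54,.05,.02])[0].astype(int)
    o=im[c[1]-45:c[1]+45,c[0]-50:c[0]+50]; o=cv2.resize(o,None,fx=3.9,fy=3.9,interpolation=2)
    a=o if i==0 else np.hstack([a,o])
save(a,"pics/g3.png"); s=manip.state(); print(s["tool_pos"],s["tool_rot"],s["contact_force"])
E
```

```text
scene stick 0.74 (array([631.44517142, -26.51212727,  -5.33835166]), np.float64(0.9469245921958346))
scene packer_mid 0.65 ((511.7176513671875, 50.37785339355469), (27.193092346191406, 35.57524108886719), 86.44585418701172)
scene taper_tab 0.66 (array([ 440.98416903, -261.94415   ,  -23.45027297]), np.float64(0.844655011343921))
top stick 0.89 (array([634.50338425, -27.94566131,  -5.67117869]), np.float64(0.9270227713178295))
top packer_mid 0.84 ((527.0413818359375, 48.63349914550781), (28.019990921020508, 69.3014144897461), 84.28482055664062)
[ 0.43834686 -0.15695929  0.17188161] [-9.17620619e-05  9.78984629e-01 -2.03933996e-01 -1.11099548e-04] [-0.08656335  0.04710507  0.29004183]
```

View pics/g3.png

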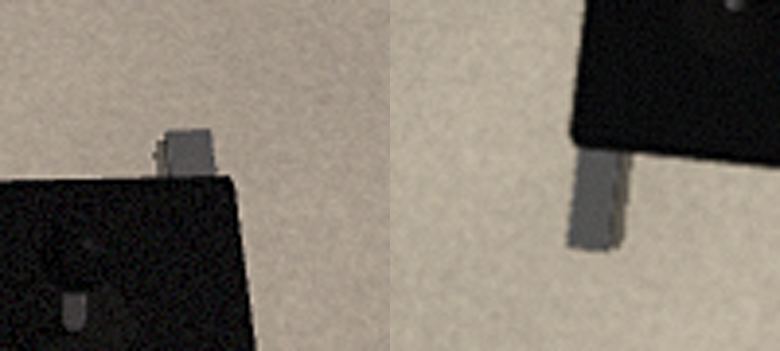

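The packer is in place under the corner: the left view shows it at (190,150), the right view at (598,200), with its end projecting straight to the front. Now the small wedge.

Emit:
servo_tool(
  motion=[0, 0.345, 0.798, 0, 0, 0, 0.345, 0.798, 0, 0, 0, 0.345, 0.798, 0.4, 0, 0, 0.345, 0.798, 0.6, 0],
)

```text
time: 10.88
tool_pos: [0.4368, -0.2616, 0.0976]
tool_rot: [-0.001, 0.979, -0.205, -0.001]
contact_force: [0.1, -0.1, -0.1]
gripper_width: 0.502
grasp_force: 0.0
```

Emit:
servo_tool(
  motion=[0, 0, 0, 0.4, 0, 0, 0, 0, 0.733, 0, 0, 0, 0, 0.733, 0],
)

```text
time: 11.25
tool_pos: [0.4352, -0.2596, 0.0086]
tool_rot: [-0.002, 0.979, -0.204, -0.004]
contact_force: [-0.5, 0.6, 0.6]
gripper_width: 0.498
grasp_force: 0.0
```

Emit:
servo_tool(
  motion=[-1, 0, 0, 0, 0, -1, 0, 0, 0, 0, -1, 0, 0, 0, 0, -1, 0, 0, 0, 0, -1, 0, 0, 0, 0],
)

```text
time: 11.88
tool_pos: [0.4389, -0.2632, 0.0141]
tool_rot: [0.001, 0.979, -0.205, 0.002]
contact_force: [-0.4, 1.5, 7.1]
gripper_width: 0.24
grasp_force: 60.4
```

Emit:
servo_tool(
  motion=[-1, 0, 0, -0.3, 0, -1, 0, 0, -0.6, 0, -1, 0, 0, -0.6, 0],
)

```text
time: 12.25
tool_pos: [0.4397, -0.264, 0.088]
tool_rot: [0.002, 0.979, -0.205, 0.003]
contact_force: [0.4, -0.8, -0.4]
gripper_width: 0.243
grasp_force: 59.6
```

```bash
python3 - <<'E'
from fit import *
for i,n in enumerate(("scene","top")):
    im,d=eyes.grab_frame(n);W=world(n,d)
    for r in models.regions_of(n,"taper_tab"):
        w=W[r["mask"]&(d>0)]
        if np.linalg.norm(w.mean(0)[:2]-[.46,-.27])<.08:
            print(n,round(r["p"],2),cv2.minAreaRect((w[:,:2]*1000).astype(np.float32)),np.percentile(w[:,2],[5,50,95]))
    c=proj(n,[.46,-.27,.06])[0].astype(int)
    o=im[c[1]-45:c[1]+45,c[0]-50:c[0]+50]; o=cv2.resize(o,None,fx=3.9,fy=3.9,interpolation=2)
    a=o if i==0 else np.hstack([a,o])
save(a,"pics/g4.png"); s=manip.state(); print(s["tool_pos"],s["tool_rot"],s["contact_force"])
E
```

```text
scene 0.75 ((474.3880310058594, -298.9063720703125), (64.47321319580078, 96.75028991699219), 67.34896087646484) [0.07480715 0.08077036 0.10809959]
[ 0.43658771 -0.26149816  0.08255884] [-6.10623510e-04  9.78772712e-01 -2.04944249e-01 -1.20851207e-03] [-0.24687775  0.37723737 -0.74631439]
```

View pics/g4.png

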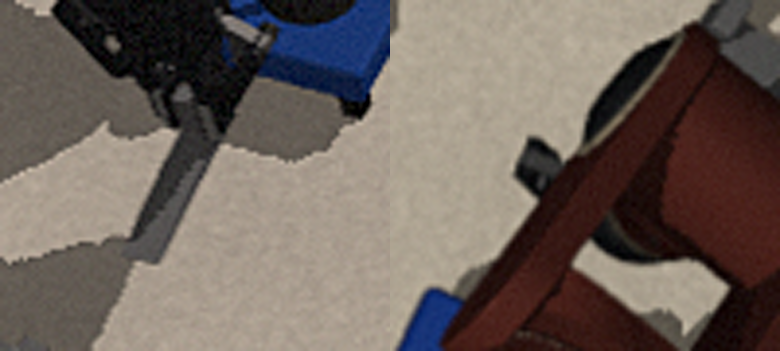

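The wedge is held by its tab, and the left view shows it straight, tip at (148,262). Carrying it to in front of the packer.

Emit:
servo_tool(
  motion=[-1, -0.323, -0.827, 0, 0, -1, -0.323, -0.827, 0, 0, -1, -0.323, -0.827, 0, 0],
)

```text
time: 12.82
tool_pos: [0.4405, -0.1529, 0.082]
tool_rot: [-0.001, 0.979, -0.203, -0.002]
contact_force: [-0.1, -1.5, -0.7]
gripper_width: 0.242
grasp_force: 59.6
```

Emit:
servo_tool(
  motion=[-1, -0.323, -0.827, 0, 0, -1, -0.323, -0.827, 0, 0, -1, -0.323, -0.827, 0, 0],
)

```text
time: 13.2
tool_pos: [0.4454, -0.0478, 0.0829]
tool_rot: [-0.0, 0.979, -0.203, -0.001]
contact_force: [-0.6, -1.2, 0.2]
gripper_width: 0.247
grasp_force: 59.6
```

Emit:
servo_tool(
  motion=[-1, -0.323, -0.827, 0, -0.392, -1, -0.323, -0.827, 0, -0.392, -1, -0.323, -0.827, 0, -0.392, -1, -0.323, -0.827, 0, -0.392, -1, -0.323, -0.827, 0, -0.392],
)

```text
time: 13.82
tool_pos: [0.4505, 0.0557, 0.0838]
tool_rot: [0.0, 0.999, -0.054, -0.0]
contact_force: [-0.2, -0.1, 0.3]
gripper_width: 0.244
grasp_force: 59.6
```

```bash
python3 - <<'E'
from fit import *
s=manip.state(); p=s["tool_pos"]; y=2*np.arctan2(s["tool_rot"][2],s["tool_rot"][1]); print(p,np.degrees(y),s["contact_force"])
n="scene"; F=[eyes.grab_frame(n) for _ in range(4)]; im=F[-1][0]
d=np.median([f[1] for f in F],0); W=world(n,d); L=(W-p)@np.array([[np.cos(y),-np.sin(y),0],[np.sin(y),np.cos(y),0],[0,0,1]])*1000
m=(np.abs(L[...,1])<9)&(L[...,0]>5)&(L[...,0]<105)&(L[...,2]>-40)&(L[...,2]<10)
for a in range(10,105,10):
    k=m&(np.abs(L[...,0]-a)<5); 
    if k.any(): print(a,k.sum(),L[k][:,2].mean().round(1),end=" | ")
for r in models.regions_of(n,"taper_tab")[:2]:
    l=L[r["mask"]&(d>0)]; print("\nmask",np.percentile(l,[2,50,98],axis=0).round(1).tolist())
c=proj(n,[.5,.05,.06])[0].astype(int); save(im[c[1]-50:c[1]+60,c[0]-65:c[0]+65],"pics/g5.png",5)
E
```

```text
[0.45054752 0.05572003 0.08381433] -6.154581423462067 [-0.17404588 -0.10506801  0.25112535]
10 33 -3.3 | 20 26 -5.1 | 30 23 -5.1 | 40 32 -6.1 | 50 27 -7.3 | 60 25 -8.4 | 70 32 -9.7 | 80 31 -11.0 | 90 21 -12.2 | 
mask [[101.7, -520.5, -84.5], [149.2, -449.4, -73.3], [184.0, -396.7, -28.1]]

mask [[-24.8, -10.9, -83.6], [34.4, 0.9, -6.6], [89.3, 26.9, 26.2]]
```

View pics/g5.png

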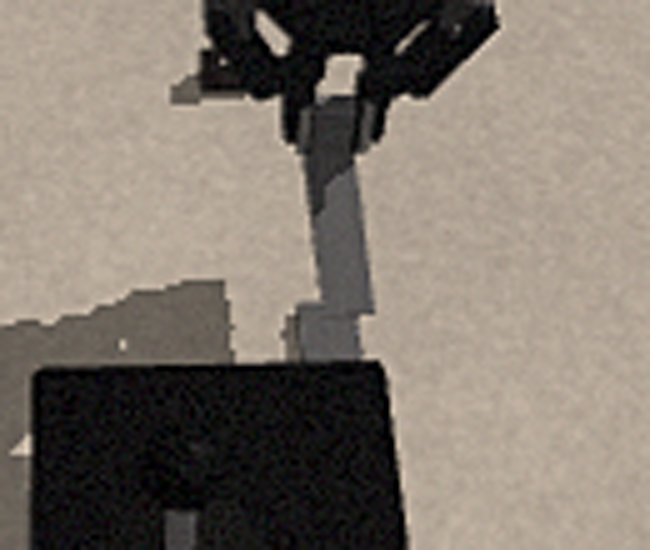

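The wedge is level and points over the packer (tip at (345,310), packer (330,330)), with its underside about 14 mm below the TCP. I'm shifting it 2 mm left and lowering to just above the packer.

Emit:
servo_tool(
  motion=[-1, 0, -0.017, 0.2, 0, -1, 0, -0.017, 0.4, 0, -1, 0, -0.017, 0.494, 0, -1, 0, -0.017, 0.494, 0, -1, 0, -0.017, 0.494, 0],
)

```text
time: 14.7
tool_pos: [0.4514, 0.0591, 0.0257]
tool_rot: [-0.0, 0.999, -0.052, 0.001]
contact_force: [0.1, 0.6, -0.4]
gripper_width: 0.248
grasp_force: 59.6
```

Emit:
servo_tool(
  motion=[-1, 0.07, 0, 0, 0, -1, 0.14, 0, 0, 0, -1, 0.14, 0, 0, 0, -1, 0.14, 0, 0, 0],
)

```text
time: 15.2
tool_pos: [0.4673, 0.0574, 0.0247]
tool_rot: [-0.0, 0.999, -0.052, -0.0]
contact_force: [-0.4, -0.1, -0.7]
gripper_width: 0.243
grasp_force: 59.6
```

Emit:
servo_tool(
  motion=[-1, 0, 0, 0.005, 0, -1, 0, 0, 0.01, 0, -1, 0, 0, 0.01, 0, -1, 0, 0, 0.01, 0],
)

```text
time: 15.7
tool_pos: [0.4673, 0.0574, 0.0236]
tool_rot: [-0.0, 0.999, -0.052, -0.0]
contact_force: [0.0, 0.0, -1.4]
gripper_width: 0.242
grasp_force: 59.6
```

Emit:
servo_tool(
  motion=[-1, 0, 0.01, 0.005, 0, -1, 0, 0.01, 0.005, 0, -1, 0, 0.01, 0.005, 0],
)

```text
time: 16.08
tool_pos: [0.4675, 0.0562, 0.0232]
tool_rot: [-0.0, 0.999, -0.052, 0.0]
contact_force: [-0.8, 0.3, 0.6]
gripper_width: 0.244
grasp_force: 59.8
```

Emit:
servo_tool(
  motion=[-1, 0, 0, 0.005, 0, -1, 0, 0, 0.005, 0, -1, 0, 0, 0.005, 0],
)

```text
time: 16.45
tool_pos: [0.4674, 0.0563, 0.0231]
tool_rot: [0.0, 0.999, -0.052, -0.0]
contact_force: [-2.3, -0.0, 6.2]
gripper_width: 0.247
grasp_force: 60.5
```

Emit:
servo_tool(
  motion=[-1, 0, 0, 0.005, 0, -1, 0, 0, 0.005, 0, -1, 0, 0, 0.005, 0],
)

```text
time: 16.82
tool_pos: [0.4674, 0.0562, 0.023]
tool_rot: [0.0, 0.999, -0.052, -0.0]
contact_force: [-6.3, 1.1, 10.0]
gripper_width: 0.24
grasp_force: 61.0
```

Contact with the packer came at TCP z ≈ 0.0232, as expected. Next I probe the gap with the wedge held about 1 mm above the packer, so the contact is compliant, advancing in small steps.

Emit:
servo_tool(
  motion=[-1, 0, 0, -0.02, 0, -1, 0, 0, -0.02, 0, -1, 0.03, 0, -0.02, 0, -1, 0.06, 0, -0.02, 0, -1, 0.06, 0, -0.02, 0],
)

```text
time: 17.45
tool_pos: [0.4747, 0.0554, 0.0241]
tool_rot: [0.0, 0.999, -0.052, -0.0]
contact_force: [-0.3, 0.3, -0.6]
gripper_width: 0.246
grasp_force: 59.7
```

Emit:
servo_tool(
  motion=[-1, 0.015, 0, 0, 0, -1, 0.03, 0, 0, 0, -1, 0.03, 0, 0, 0, -1, 0.03, 0, 0, 0],
)

```text
time: 17.95
tool_pos: [0.478, 0.0551, 0.0242]
tool_rot: [-0.0, 0.999, -0.052, -0.0]
contact_force: [0.4, -0.4, 0.1]
gripper_width: 0.243
grasp_force: 59.7
```

Emit:
servo_tool(
  motion=[-1, 0.015, 0, 0, 0, -1, 0.03, 0, 0, 0, -1, 0.03, 0, 0, 0, -1, 0.03, 0, 0, 0],
)

```text
time: 18.45
tool_pos: [0.4815, 0.0547, 0.0242]
tool_rot: [0.0, 0.999, -0.052, -0.0]
contact_force: [-0.4, -0.5, -0.1]
gripper_width: 0.248
grasp_force: 59.7
```

Emit:
servo_tool(
  motion=[-1, 0.015, 0, 0, 0, -1, 0.03, 0, 0, 0, -1, 0.03, 0, 0, 0, -1, 0.03, 0, 0, 0],
)

```text
time: 18.95
tool_pos: [0.4851, 0.0544, 0.0242]
tool_rot: [-0.0, 0.999, -0.052, -0.0]
contact_force: [0.1, 0.1, -2.0]
gripper_width: 0.246
grasp_force: 59.7
```

Emit:
servo_tool(
  motion=[-1, 0.01, 0, 0, 0, -1, 0.017, 0, 0, 0, -1, 0.017, 0, 0, 0, -1, 0.017, 0, 0, 0],
)

```text
time: 19.45
tool_pos: [0.4872, 0.0541, 0.0242]
tool_rot: [-0.0, 0.999, -0.052, -0.0]
contact_force: [-0.5, 0.3, -0.2]
gripper_width: 0.247
grasp_force: 59.7
```

Noise, no contact; continuing.

Emit:
servo_tool(
  motion=[-1, 0.015, 0, 0, 0, -1, 0.03, 0, 0, 0, -1, 0.03, 0, 0, 0, -1, 0.03, 0, 0, 0],
)

```text
time: 19.95
tool_pos: [0.4908, 0.0537, 0.0242]
tool_rot: [-0.0, 0.999, -0.052, -0.0]
contact_force: [0.1, -0.8, -0.6]
gripper_width: 0.242
grasp_force: 59.7
```

Emit:
servo_tool(
  motion=[-1, 0.015, 0, 0, 0, -1, 0.03, 0, 0, 0, -1, 0.03, 0, 0, 0, -1, 0.03, 0, 0, 0],
)

```text
time: 20.45
tool_pos: [0.4943, 0.0533, 0.0242]
tool_rot: [0.0, 0.999, -0.052, -0.0]
contact_force: [-0.4, -0.8, -0.7]
gripper_width: 0.243
grasp_force: 59.7
```

Emit:
servo_tool(
  motion=[-1, 0.015, 0, 0, 0, -1, 0.03, 0, 0, 0, -1, 0.03, 0, 0, 0, -1, 0.03, 0, 0, 0],
)

```text
time: 20.95
tool_pos: [0.4979, 0.053, 0.0242]
tool_rot: [-0.0, 0.999, -0.052, -0.0]
contact_force: [-0.2, 0.0, -0.7]
gripper_width: 0.241
grasp_force: 59.7
```

Emit:
servo_tool(
  motion=[-1, 0.015, 0, 0, 0, -1, 0.03, 0, 0, 0, -1, 0.03, 0, 0, 0, -1, 0.03, 0, 0, 0],
)

```text
time: 21.45
tool_pos: [0.5015, 0.0526, 0.0242]
tool_rot: [-0.0, 0.999, -0.052, -0.0]
contact_force: [0.6, -0.3, -1.1]
gripper_width: 0.24
grasp_force: 59.7
```

Emit:
servo_tool(
  motion=[-1, 0.015, 0, 0, 0, -1, 0.03, 0, 0, 0, -1, 0.03, 0, 0, 0, -1, 0.03, 0, 0, 0],
)

```text
time: 21.95
tool_pos: [0.5051, 0.0522, 0.0242]
tool_rot: [-0.0, 0.999, -0.052, 0.0]
contact_force: [-0.5, -0.2, -0.3]
gripper_width: 0.246
grasp_force: 59.7
```

Emit:
servo_tool(
  motion=[-1, 0.015, 0, 0, 0, -1, 0.03, 0, 0, 0, -1, 0.03, 0, 0, 0, -1, 0.03, 0, 0, 0],
)

```text
time: 22.45
tool_pos: [0.5087, 0.0519, 0.0242]
tool_rot: [-0.0, 0.999, -0.052, -0.0]
contact_force: [0.5, 0.3, -0.4]
gripper_width: 0.242
grasp_force: 59.7
```

Emit:
servo_tool(
  motion=[-1, 0.015, 0, 0, 0, -1, 0.03, 0, 0, 0, -1, 0.03, 0, 0, 0, -1, 0.03, 0, 0, 0],
)

```text
time: 22.95
tool_pos: [0.5122, 0.0515, 0.0242]
tool_rot: [-0.0, 0.999, -0.052, -0.0]
contact_force: [-0.2, -0.0, -2.1]
gripper_width: 0.24
grasp_force: 59.7
```

Emit:
servo_tool(
  motion=[-1, 0.01, 0, 0, 0, -1, 0.015, 0, 0, 0, -1, 0.015, 0, 0, 0, -1, 0.015, 0, 0, 0],
)

```text
time: 23.45
tool_pos: [0.514, 0.0513, 0.0242]
tool_rot: [0.0, 0.999, -0.052, -0.0]
contact_force: [-0.3, 0.4, -1.5]
gripper_width: 0.244
grasp_force: 59.7
```

```bash
python3 - <<'E'
from h import *
f=[]
for _ in range(6): eyes.camera_params("top"); f.append(np.r_[manip.state()["contact_force"],manip.state()["ft_torque"]]); eyes.grab_frame("scene")
print(np.mean(f,0).round(2),np.std(f,0).round(2),manip.state()["tool_pos"])
E
```

```text
[-0.09  0.4  -0.74 -0.01  0.01 -0.01] [0.31 0.51 0.53 0.02 0.03 0.02] [0.51403011 0.05129296 0.02421228]
```

Averaged torque is a cleaner signal (std ≈ 0.02 N m) and shows no contact yet.

```bash
cat > ft.py <<'E'
from h import *
f=[]
for _ in range(6): s=manip.state(); f.append(np.r_[s["contact_force"],s["ft_torque"]]); eyes.grab_frame("scene")
print(np.mean(f,0).round(2),manip.state()["tool_pos"].round(4),manip.state()["time"])
E
```

Emit:
servo_tool(
  motion=[-1, 0.01, 0, 0, 0, -1, 0.02, 0, 0, 0, -1, 0.02, 0, 0, 0],
)

```text
time: 24.12
tool_pos: [0.5165, 0.051, 0.0241]
tool_rot: [-0.0, 0.999, -0.052, 0.0]
contact_force: [0.2, -0.1, -1.1]
gripper_width: 0.245
grasp_force: 59.7
```

```bash
python3 ft.py
```

```text
[ 0.26 -0.15 -1.03  0.   -0.01 -0.02] [0.5164 0.051  0.0242] 24.425
```

Emit:
servo_tool(
  motion=[-1, 0.01, 0, 0, 0, -1, 0.02, 0, 0, 0, -1, 0.02, 0, 0, 0],
)

```text
time: 24.8
tool_pos: [0.5187, 0.0508, 0.024]
tool_rot: [-0.0, 0.999, -0.052, -0.0]
contact_force: [-0.2, -0.2, -0.5]
gripper_width: 0.244
grasp_force: 59.6
```

```bash
python3 ft.py
```

```text
[-0.31 -0.12 -1.47  0.01  0.11 -0.  ] [0.5187 0.0508 0.024 ] 25.1
```

Contact with the foot registers (torque 0.11 N m). On the packer it should engage about 7 mm further. I'm lowering onto the packer, advancing 4 mm, releasing, rising, and coming back behind the tab with shut fingers.

Emit:
servo_tool(
  motion=[-1, -0.01, 0, 0, 0, -1, -0.01, 0, 0.0075, 0, -1, 0.01, 0, 0.0075, 0, -1, 0.03, 0, 0.0075, 0, -1, 0.03, 0, 0.0075, 0],
)

```text
time: 25.72
tool_pos: [0.5226, 0.0504, 0.0234]
tool_rot: [-0.0, 0.999, -0.052, -0.0]
contact_force: [-1.0, 0.1, 1.3]
gripper_width: 0.248
grasp_force: 59.7
```

```bash
python3 ft.py
```

```text
[-0.22  0.2  -0.22  0.   -0.01 -0.01] [0.5225 0.0504 0.0234] 26.025
```

Emit:
servo_tool(
  motion=[-0.3, 0, 0, 0, 0, -0.1, 0, 0, 0, 0, -0.1, 0, 0, 0, 0],
)

```text
time: 26.4
tool_pos: [0.5225, 0.0504, 0.0234]
tool_rot: [0.0, 0.999, -0.052, 0.0]
contact_force: [0.4, 0.2, -0.8]
gripper_width: 0.442
grasp_force: 0.0
```

Emit:
servo_tool(
  motion=[-0.1, 0, 0, -0.2, 0, -0.1, 0, 0, -0.4, 0, -0.1, 0, 0, -0.4, 0],
)

```text
time: 26.78
tool_pos: [0.5243, 0.0503, 0.0735]
tool_rot: [-0.0, 0.999, -0.052, 0.002]
contact_force: [0.4, -0.5, -0.3]
gripper_width: 0.45
grasp_force: 0.0
```

Emit:
servo_tool(
  motion=[-1, -0.2, 0, 0, 0, -1, -0.2, 0, 0, 0, -1, -0.2, 0, 0, 0, -1, -0.2, 0, 0, 0, -1, -0.2, 0, 0, 0],
)

```text
time: 27.4
tool_pos: [0.4989, 0.0528, 0.0712]
tool_rot: [-0.0, 0.999, -0.052, 0.0]
contact_force: [-0.3, 0.3, 0.5]
gripper_width: -0.003
grasp_force: 0.0
```

Emit:
servo_tool(
  motion=[-1, 0, 0, 0.2, 0, -1, 0, 0, 0.4, 0, -1, 0, 0, 0.4, 0],
)

```text
time: 27.78
tool_pos: [0.4968, 0.053, 0.0213]
tool_rot: [0.0, 0.999, -0.052, -0.002]
contact_force: [0.1, 0.4, 0.8]
gripper_width: -0.0
grasp_force: 0.0
```

```bash
python3 - <<'E'
from h import *
exec(open("ft.py").read())
for i,n in enumerate(("scene","top")):
    im,d=eyes.grab_frame(n);c=proj(n,[.52,.05,.03])[0].astype(int)
    o=im[c[1]-45:c[1]+45,c[0]-50:c[0]+50]; o=cv2.resize(o,None,fx=3.9,fy=3.9,interpolation=2)
    a=o if i==0 else np.hstack([a,o])
save(a,"pics/g6.png")
E
```

```text
[ 0.38  0.1  -0.03 -0.01 -0.01  0.01] [0.4995 0.0529 0.0246] 28.075
```

View pics/g6.png

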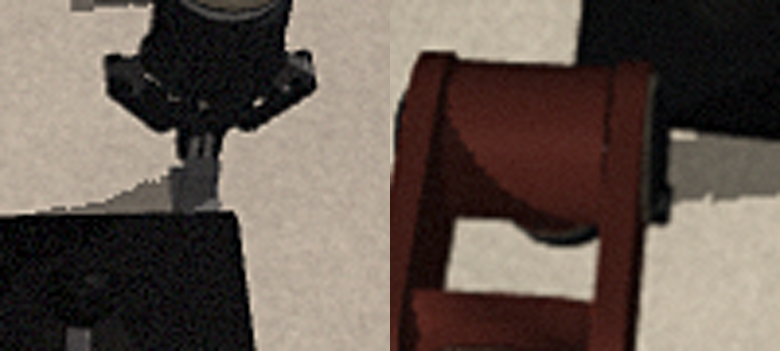

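The shut fingers sit behind the tab: left view, wedge at (195,185), fingers at (200,140). Pushing gently with force averaging.

Emit:
servo_tool(
  motion=[-1, 0.02, 0, 0, 0, -1, 0.04, 0, 0, 0, -1, 0.055, 0, 0, 0, -1, 0.055, 0, 0, 0],
)

```text
time: 28.68
tool_pos: [0.5045, 0.0524, 0.0231]
tool_rot: [-0.0, 0.999, -0.052, -0.001]
contact_force: [-4.6, 0.8, 2.3]
gripper_width: -0.001
grasp_force: 2.0
```

```bash
python3 ft.py
```

```text
[-4.45  1.06  3.15  0.13  0.66  0.01] [0.5046 0.0523 0.0231] 28.975
```

Emit:
servo_tool(
  motion=[-1, -0.02, 0, 0, 0, -1, -0.08, 0, 0, 0, -1, -0.08, 0, 0, 0, -1, -0.08, 0, 0, 0],
)

```text
time: 29.48
tool_pos: [0.4957, 0.0532, 0.0234]
tool_rot: [0.0, 0.999, -0.052, 0.0]
contact_force: [-0.5, 0.4, 0.4]
gripper_width: 0.003
grasp_force: 0.0
```

```bash
cat > chk.py <<'E'
from fit import *
s=manip.state(); print(s["tool_pos"].round(4),s["contact_force"].round(1))
for n in("scene","top"):
    F=[eyes.grab_frame(n) for _ in range(3)]; im=F[-1][0]; d=np.median([f[1] for f in F],0); W=world(n,d)
    b=(-5.9)*np.pi/180; R=np.array([[np.cos(b),-np.sin(b),0],[np.sin(b),np.cos(b),0],[0,0,1]])
    L=(W-[.6325,-.027,0])@R*1000
    m=(np.abs(L[...,0])<75)&(np.abs(L[...,1])<75)&(np.abs(L[...,2]-60)<6)&(np.hypot(L[...,0]-18,L[...,1]+18)>35)
    p=L[m]; c=np.linalg.lstsq(np.c_[p[:,:2],np.ones(len(p))],p[:,2],rcond=None)[0]
    print(n,"deck z0 %.2f tilt x %.3f y %.3f deg"%(c[2],*np.degrees(c[:2])))
    for r in models.regions_of(n,"stick"):
        if np.linalg.norm(W[r["mask"]&(d>0)].mean(0)[:2]-[.63,-.02])<.06:
            x,i=fit(n,"stick",dmask(n,"stick",im,r["mask"]),(.6325,-.027,-.106)); print(n,"stick",x.round(1),round(i,3))
    for l in("taper_tab","packer_mid"):
        for r in models.regions_of(n,l):
            w=L[r["mask"]&(d>0)]
            if np.abs(w.mean(0)-[-110,65,20]).max()<40: print(n,l,round(r["p"],2),np.percentile(w,[2,50,98],axis=0).round(1).tolist())
E
python3 chk.py
```

```text
[0.4957 0.0532 0.0234] [-0.5  0.4  0.4]
scene deck z0 60.03 tilt x 0.000 y 0.111 deg
scene stick [631.2 -26.7  -6. ] 0.945
scene taper_tab 0.64 [[-121.4, 54.3, 17.0], [-112.5, 64.4, 33.1], [-106.2, 75.9, 49.6]]
top deck z0 59.70 tilt x 0.133 y 0.021 deg
top stick [632.2 -27.4  -5.8] 0.871
```

Emit:
servo_tool(
  motion=[-1, -0.1, 0, -0.3, 0, -1, -0.3, 0, -0.8, 0, -1, -0.4, 0, -1, 0, -1, -0.5, 0, -1, 0],
)

```text
time: 30.58
tool_pos: [0.4372, 0.0595, 0.146]
tool_rot: [-0.0, 0.999, -0.052, 0.003]
contact_force: [0.7, 0.2, 0.5]
gripper_width: -0.001
grasp_force: 0.0
```

Emit:
servo_tool(
  motion=[-1, -0.4, -1, 0, 0, -1, -0.4, -1, 0, 0, -1, -0.4, -1, 0, 0, -1, -0.4, -1, 0, 0],
)

```text
time: 31.08
tool_pos: [0.3997, 0.1838, 0.1416]
tool_rot: [0.001, 0.999, -0.052, -0.001]
contact_force: [-0.4, -0.2, 0.4]
gripper_width: -0.002
grasp_force: 0.0
```

```bash
python3 chk.py; python3 - <<'E'
from fit import *
b=(-5.9)*np.pi/180; R=np.array([[np.cos(b),-np.sin(b),0],[np.sin(b),np.cos(b),0],[0,0,1]])
for n in("scene","top"):
    f=np.load(n+".npz"); L=(world(n,f["d"])-[.6325,-.027,0])@R*1000
    m=(np.abs(L[...,0])<75)&(np.abs(L[...,1])<75)&(np.abs(L[...,2]-60)<6)&(np.hypot(L[...,0]-18,L[...,1]+18)>35)
    p=L[m]; c=np.linalg.lstsq(np.c_[p[:,:2],np.ones(len(p))],p[:,2],rcond=None)[0]
    print("orig",n,"deck z0 %.2f tilt x %.3f y %.3f deg"%(c[2],*np.degrees(c[:2])))
for i,n in enumerate(("scene","top")):
    im,d=eyes.grab_frame(n);c=proj(n,[.52,.05,.03])[0].astype(int)
    o=im[c[1]-45:c[1]+45,c[0]-50:c[0]+50]; o=cv2.resize(o,None,fx=3.9,fy=3.9,interpolation=2)
    a=o if i==0 else np.hstack([a,o])
save(a,"pics/g7.png"); print(manip.state()["time"])
E
```

```text
[0.3997 0.1838 0.1416] [-0.4 -0.2  0.4]
scene deck z0 60.00 tilt x 0.047 y 0.083 deg
scene stick [631.1 -26.8  -6.4] 0.948
scene taper_tab 0.71 [[-131.6, 53.3, 9.3], [-112.4, 64.0, 31.8], [-105.8, 76.3, 50.3]]
top deck z0 59.76 tilt x 0.243 y 0.029 deg
top stick [633.  -27.4  -5.8] 0.927
top taper_tab 0.69 [[-125.9, 54.9, 15.4], [-105.8, 64.4, 18.5], [-83.6, 73.5, 50.3]]
top packer_mid 0.54 [[-147.2, 51.8, 6.1], [-136.7, 64.5, 8.3], [-126.8, 77.3, 10.9]]
orig scene deck z0 60.02 tilt x 0.052 y 0.060 deg
orig top deck z0 59.75 tilt x 0.124 y 0.002 deg
31.775
```

View pics/g7.png

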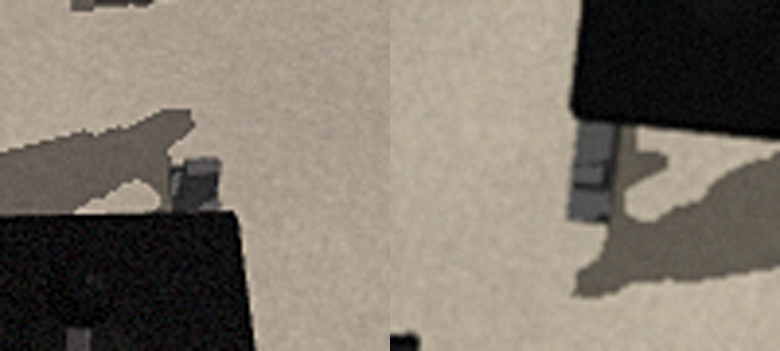

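The wedge lies on the packer under the foot, and neither the base nor the packer has moved (packer end still at x = −147 mm). The push at tab height had an upward component that could mean a tilt jam, so I'll re-push lower, at the wedge's end face, and check that it is truly snug.

Emit:
servo_tool(
  motion=[-1, 0.4, 1, 0, 0, -1, 0.4, 1, 0, 0, -1, 0.4, 1, 0, 0, -1, 0.4, 1, 0, 0],
)

```text
time: 32.28
tool_pos: [0.4358, 0.0595, 0.1432]
tool_rot: [-0.0, 0.999, -0.053, -0.0]
contact_force: [-0.1, 0.3, 0.4]
gripper_width: 0.001
grasp_force: 0.0
```

Emit:
servo_tool(
  motion=[-1, 0, 0, 0.5, 0, -1, 0.2, 0, 1, 0, -1, 0.46, 0, 1, 0, -1, 0.46, 0, 1, 0, -1, 0.46, 0, 1, 0],
)

```text
time: 32.9
tool_pos: [0.4904, 0.055, 0.0235]
tool_rot: [-0.0, 0.999, -0.051, -0.0]
contact_force: [0.0, -0.6, -0.7]
gripper_width: -0.001
grasp_force: 0.0
```

Emit:
servo_tool(
  motion=[-1, 0, 0, 0.09, 0, -1, 0, 0, 0.09, 0, -1, 0, 0, 0.09, 0],
)

```text
time: 33.28
tool_pos: [0.4904, 0.0538, 0.0125]
tool_rot: [-0.0, 0.999, -0.052, -0.0]
contact_force: [0.5, 0.3, -0.1]
gripper_width: -0.003
grasp_force: 0.0
```

Emit:
servo_tool(
  motion=[-1, 0.03, 0, 0, 0, -1, 0.06, 0, 0, 0, -1, 0.06, 0, 0, 0, -1, 0.06, 0, 0, 0],
)

```text
time: 33.78
tool_pos: [0.498, 0.053, 0.0125]
tool_rot: [0.0, 0.999, -0.052, -0.0]
contact_force: [-1.0, 0.4, 0.5]
gripper_width: 0.001
grasp_force: 0.0
```

```bash
python3 ft.py
```

```text
[-0.19 -0.14  0.33 -0.    0.02 -0.01] [0.4978 0.053  0.0125] 34.075
```

Now I advance in small steps, reading the force.

Emit:
servo_tool(
  motion=[-1, 0.02, 0, 0, 0, -1, 0.045, 0, 0, 0, -1, 0.045, 0, 0, 0],
)

```text
time: 34.45
tool_pos: [0.5037, 0.0524, 0.0126]
tool_rot: [-0.0, 0.999, -0.052, 0.0]
contact_force: [0.4, -0.4, 0.3]
gripper_width: -0.003
grasp_force: 0.0
```

```bash
python3 ft.py
```

```text
[-0.09 -0.05 -0.01  0.   -0.02 -0.01] [0.5032 0.0524 0.0124] 34.75
```

Emit:
servo_tool(
  motion=[-1, 0.005, 0, 0, 0, -1, 0.008, 0, 0, 0, -1, 0.008, 0, 0, 0],
)

```text
time: 35.12
tool_pos: [0.5043, 0.0523, 0.0125]
tool_rot: [-0.0, 0.999, -0.052, -0.0]
contact_force: [0.1, -0.0, -0.5]
gripper_width: 0.002
grasp_force: 0.0
```

```bash
python3 ft.py
```

```text
[-0.31  0.1   0.11  0.   -0.    0.02] [0.5043 0.0523 0.0125] 35.425
```

Emit:
servo_tool(
  motion=[-1, 0.005, 0, 0, 0, -1, 0.008, 0, 0, 0, -1, 0.008, 0, 0, 0],
)

```text
time: 35.8
tool_pos: [0.5045, 0.0523, 0.0124]
tool_rot: [-0.0, 0.999, -0.052, -0.001]
contact_force: [-5.8, 1.3, 4.0]
gripper_width: 0.002
grasp_force: 2.4
```

```bash
python3 ft.py
```

```text
[-5.33  0.52  3.87  0.09  0.72  0.03] [0.5045 0.0523 0.0124] 36.1
```

At a low push the end face resists about 5 N at the same spot (TCP x 0.5045) without moving. The wedge is wedged snug under the foot and below the load limit. I'm withdrawing and doing a last check.

Emit:
servo_tool(
  motion=[-1, -0.02, 0, 0, 0, -1, -0.1, 0, 0, 0, -1, -0.2, 0, 0, 0, -1, -0.2, 0, -0.3, 0],
)

```text
time: 36.6
tool_pos: [0.4768, 0.055, 0.0453]
tool_rot: [0.0, 0.999, -0.052, -0.004]
contact_force: [0.4, -0.7, 0.2]
gripper_width: -0.001
grasp_force: 0.0
```

Emit:
servo_tool(
  motion=[-1, -0.2, 0, -0.3, 0, -1, -0.4, 0, -0.8, 0, -1, -0.4, 0, -1, 0],
)

```text
time: 36.98
tool_pos: [0.4334, 0.06, 0.1718]
tool_rot: [-0.0, 0.999, -0.052, 0.003]
contact_force: [0.4, -0.2, 0.6]
gripper_width: -0.002
grasp_force: 0.0
```

Emit:
servo_tool(
  motion=[-1, -0.4, -1, 0, 0, -1, -0.4, -1, 0, 0, -1, -0.4, -1, 0, 0, -1, -0.4, -1, 0, 0],
)

```text
time: 37.48
tool_pos: [0.3978, 0.1842, 0.1682]
tool_rot: [0.0, 0.999, -0.052, 0.0]
contact_force: [0.3, 0.2, -0.3]
gripper_width: 0.004
grasp_force: 0.0
```

```bash
python3 chk.py
```

```text
[0.3978 0.1842 0.1682] [ 0.3  0.2 -0.3]
scene deck z0 60.02 tilt x 0.026 y 0.076 deg
scene stick [631.3 -26.4  -5.8] 0.946
top deck z0 59.69 tilt x 0.133 y 0.074 deg
top stick [633.  -27.4  -5.8] 0.928
top taper_tab 0.53 [[-125.8, 54.1, 9.5], [-103.1, 63.8, 18.1], [-81.4, 75.7, 49.8]]
top packer_mid 0.62 [[-148.7, 50.7, -1.7], [-135.1, 64.6, 8.1], [-104.2, 81.3, 21.8]]
```

The base is level and unmoved, and both shims are in place.

```bash
python3 -c "
from plant import job_done
print(job_done())"
```

```text
the job is handed in; nothing more can be done
None
```

I handed the job in: the flat packer is under the short foot and the tapered shim is on top of it, thin end first. The shim resisted about 5 N of push without moving. The base's position and tilt showed no change beyond measurement noise; the load on the foot was judged from that push, not measured directly.

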